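# Lay up a serving tray from the pedal cutlery dispenser

## Robot

A 7-joint arm with a two-finger parallel gripper is mounted at the origin on the work surface. World frame = base frame: x ahead of the robot, y to its left, z up, the work surface at z = 0. Lengths are in m, angles in rad, forces in N, time in s.
With the tool pointing down it reaches from about 0.4 to 0.85 m from the base axis. Payload 10.4 kg.
Tool frame: the origin (TCP) lies at the very end of the fingers, on their centre line; the grasp point (between the pads) lies 19 mm behind it; z points along the fingers, y is the line along which they close (so a half turn about z gives the same grasp; the last joint's range is limited). The gripper opens to 87 mm and grips with 3 to 60 N. Pads are 19 mm wide; open, the fingers measure 117 mm over their backs; the gripper's body (75 mm by 190 mm) begins 51 mm behind the grasp point.
Start: joints at [1.27, 0.332, -0.065, 1.46, 0.022, 1.35, -0.088], TCP at [0.171, -0.601, 0.223] pointing down, gripper open.
Joint ranges: [-2.6, 2.6], [-0.5, 2.12], [-1.47, 1.34], [0.16, 2.42], [-1.27, 4.41], [0.06, 2.06], [-2.6, 2.6]. Speed limits (rad/s): [2.22, 2.22, 2.79, 2.79, 3.14, 3.14, 3.14].

## Interface

Orientations are given as a unit quaternion [x, y, z, w].
In Python, from bench import read_state, cams, workorder gives the robot as it stands.
- The arm moves only by the shell command python3 -m crank 'ROWS' [FORCE]. ROWS is text: rows parted by semicolons, each of 5 numbers parted by spaces: the shift along the tool's x, y, z scaled (see below), then the turn about the tool's z scaled (see below), then the opening, from -1 (shut) to 1 (fully open). In form: dx dy dz yaw jaw; .... A call has 1 to 10 rows; each row shifts and turns the commanded pose from where the row before left it, along the tool's axes as they then stand; what a row does not reach is not made up. The controller multiplies each number of a shift by 200 mm and each number of a turn by 90 degrees. A row lasts 1/10 s, in which the tool goes at most 50 mm and 8.59 degrees, less where a joint would pass 70% of its speed; a pose out of reach is approached as far as the arm can. A call with a number of a shift or a turn outside -1 to 1 is refused whole. A call with a gripper value outside its range is refused whole. The fingers move at their own pace and stop on an object; FORCE is the grip in N (left out, the last holds). Time passes only in rows, so rows that do not move let the fingers close. It gives the time, the measured TCP pose, the force, the opening and the grip force at its end, in the units of the state.
- read_state(): the state, without advancing time (a new reading comes with each control period).
- cams.camera(name): name is "side" or "top" or "wrist"; returns a dict with "img" (400x640x3 uint8, blue, green, red), "K" (3x3 intrinsics, pixels), "xyz" and "attitude" of the camera in the world; the wrist camera has in their place "mount" (4x4, takes a point from camera to tool coordinates, whose origin is the TCP and whose axes are the flange's). Camera axes: x right, y down, z forward; pixel columns grow to the right and rows downward; lengths in m; the calibration is good to about 2 mm. The wrist camera is an equidistant fisheye: a pixel r from the principal point sees the ray r / f radians off the axis. A picture is of the moment at which its call begins: read the wrist's pose just before it. There is no depth.
- workorder.close_job(): hands the job in; it is judged then, once.
The state is a dict: "time": time; "joint_positions": joint angles; "joint_vel": joint speeds; "joint_torque": joint torques, N m; "ee_pos": TCP position; "eef_rot": TCP orientation; "ft_force": force on the tool from outside, world axes, zero at the start; "torque": the same for the moment, N m; "width": finger opening in m; "grip_force": force on a finger pad.
Only numpy, scipy, OpenCV 4.12 (cv2) and the standard library are available. Lean on these libraries where they do the work, as an engineer would, in place of code of your own. Each camera call takes 0.05 s, during which the arm holds its last target. There are 200 camera calls.

## Task

Lay up the brass serving tray: empty the cutlery dispenser by pressing its pedal right down to the stop and letting it up again, once for each bamboo case, and push each one down past the spring jaw of a free fork clip on the tray until it is fully home, one case per clip and roughly centred in it; a case already in a clip stays there. Also stand the two small terracotta dip pots upright on the tray's two round cork mats, one on each, well centred. Leave the pedal up and do not disturb the tumbler, the pepper mill or the wide bowl.

Things in the scene. Friction and masses are not known exactly. Their poses are not given: they have to be found in the camera images.
- dispenser: fixed steel dispenser, 240 x 170 mm, 74 mm high; origin on the counter under the magazine, z up. Cases lie along y, stacked at x = 0 in the roofed magazine, out of reach. Each full pedal stroke pushes the bottom case out to x = -75 mm on the open ledge (floor 6 mm high, x -16 to -136 mm, its lips 14 mm high); letting the pedal up lets the next case drop
- pedal (a joint): dispenser pedal: 0 = up (at rest), 0.32 rad = down on its stop; the spring brings it back; about 12 N at the pad when fully down
- pedal_pad (a point): middle of the top of the pedal pad (64 x 50 mm), beside the magazine at dispenser x = -45, y = +125, z = 66 mm when up; it sinks about 30 mm at the stop. Hinge 95 mm behind it (+x), along dispenser y.
- tray: fixed brass serving tray, 260 x 280 mm, floor 4 mm, rim 12 mm high; origin on the counter under the middle of the clips, z up; clips at x = -90, -30, 30, 90 mm, y = 0; cork mats at y = +125 mm, x = -85 and 45 mm
- tumbler: water glass, 68 mm across, 100 mm high, bystander; origin at its underside
- mill: wooden pepper mill, 54 mm across, 150 mm high, bystander; origin at its underside
- bowl: wide terracotta bowl, 120 mm across, 50 mm high, bystander; origin at its underside
- case0: bamboo cutlery case with a dark band, a square bar 20 x 150 x 20 mm, 60 g; origin at its centre, long axis y. Starts in the dispenser.
- case1: bamboo cutlery case with a dark band, a square bar 20 x 150 x 20 mm, 60 g; origin at its centre, long axis y. Starts in the dispenser.
- case2: bamboo cutlery case with a dark band, a square bar 20 x 150 x 20 mm, 60 g; origin at its centre, long axis y. Starts in the dispenser; often absent.
- case3: bamboo cutlery case with a dark band, a square bar 20 x 150 x 20 mm, 60 g; origin at its centre, long axis y. Starts already home in the clip 1; often absent.
- mat0 (a point): centre of the top of a round cork mat (84 mm across, 6 mm above the counter) in the tray
- pot0: small terracotta dip pot, open at the top, 62 mm across the rim, 50 mm high, wall 4 mm; origin at the centre of its underside
- mat1 (a point): centre of the top of a round cork mat (84 mm across, 6 mm above the counter) in the tray
- pot1: small terracotta dip pot, open at the top, 62 mm across the rim, 50 mm high, wall 4 mm; origin at the centre of its underside
- clip0 (a point): centre of a fully home case in fork clip 0 of the tray (height 34 mm); the case lies along this y. Two forks at y = -45 and +45 mm, 14 mm wide, seat 24 mm high, fixed post on the -x side, spring jaw on +x, flared on top to a funnel about 30 mm wide, 62 mm high. Clips stand 60 mm apart along x. Between the forks is room for fingers down to the tray floor (4 mm)
- jaw0 (a joint): spring jaw of clip 0: 0 = closed (also with a case home beneath its noses); a case being pushed down opens it to about 0.1 to 0.2 rad, a few newtons
- clip1 (a point): centre of a fully home case in fork clip 1 of the tray (height 34 mm); the case lies along this y. Two forks at y = -45 and +45 mm, 14 mm wide, seat 24 mm high, fixed post on the -x side, spring jaw on +x, flared on top to a funnel about 30 mm wide, 62 mm high. Clips stand 60 mm apart along x. Between the forks is room for fingers down to the tray floor (4 mm)
- jaw1 (a joint): spring jaw of clip 1: 0 = closed (also with a case home beneath its noses); a case being pushed down opens it to about 0.1 to 0.2 rad, a few newtons
- clip2 (a point): centre of a fully home case in fork clip 2 of the tray (height 34 mm); the case lies along this y. Two forks at y = -45 and +45 mm, 14 mm wide, seat 24 mm high, fixed post on the -x side, spring jaw on +x, flared on top to a funnel about 30 mm wide, 62 mm high. Clips stand 60 mm apart along x. Between the forks is room for fingers down to the tray floor (4 mm)
- jaw2 (a joint): spring jaw of clip 2: 0 = closed (also with a case home beneath its noses); a case being pushed down opens it to about 0.1 to 0.2 rad, a few newtons
- clip3 (a point): centre of a fully home case in fork clip 3 of the tray (height 34 mm); the case lies along this y. Two forks at y = -45 and +45 mm, 14 mm wide, seat 24 mm high, fixed post on the -x side, spring jaw on +x, flared on top to a funnel about 30 mm wide, 62 mm high. Clips stand 60 mm apart along x. Between the forks is room for fingers down to the tray floor (4 mm)
- jaw3 (a joint): spring jaw of clip 3: 0 = closed (also with a case home beneath its noses); a case being pushed down opens it to about 0.1 to 0.2 rad, a few newtons
Things that resemble listed ones, but are neither listed nor needed, are in the scene too. What is shaped like the pot0 but blue is not meant. What is shaped like the case2 but pink is not meant.

How it is judged:
On the way, in this order (a step that is already met when the one before it is completed fails the run):
1. the pedal is pressed down to its stop (value of joint pedal above 0.295 rad), for 0.1 s.
2. the pedal is let up again (value of joint pedal below 0.04 rad), for 0.1 s.
3. the pedal is pressed down to its stop for the next case (value of joint pedal above 0.295 rad), for 0.1 s.
At the end, for the whole second after the job is handed in: Each case present lies in its own clip under a closed jaw (centre within 5 mm across and in height, 22 mm along, in line within 0.08 rad); each pot stands upright within 20 mm of the centre of a mat of its own; the pedal is up (below 0.04 rad); all is released and at rest (((x of case0 in the frame of clip0 between -0.005 and 0.005 m and z of case0 in the frame of clip0 between -0.005 and 0.005 m and y of case0 in the frame of clip0 between -0.022 and 0.022 m and angle between the y axis of case0 and the y axis of clip0, either way round below 0.08 rad and value of joint jaw0 below 0.06 rad) or (x of case0 in the frame of clip1 between -0.005 and 0.005 m and z of case0 in the frame of clip1 between -0.005 and 0.005 m and y of case0 in the frame of clip1 between -0.022 and 0.022 m and angle between the y axis of case0 and the y axis of clip1, either way round below 0.08 rad and value of joint jaw1 below 0.06 rad) or (x of case0 in the frame of clip2 between -0.005 and 0.005 m and z of case0 in the frame of clip2 between -0.005 and 0.005 m and y of case0 in the frame of clip2 between -0.022 and 0.022 m and angle between the y axis of case0 and the y axis of clip2, either way round below 0.08 rad and value of joint jaw2 below 0.06 rad) or (x of case0 in the frame of clip3 between -0.005 and 0.005 m and z of case0 in the frame of clip3 between -0.005 and 0.005 m and y of case0 in the frame of clip3 between -0.022 and 0.022 m and angle between the y axis of case0 and the y axis of clip3, either way round below 0.08 rad and value of joint jaw3 below 0.06 rad)) and ((x of case1 in the frame of clip0 between -0.005 and 0.005 m and z of case1 in the frame of clip0 between -0.005 and 0.005 m and y of case1 in the frame of clip0 between -0.022 and 0.022 m and angle between the y axis of case1 and the y axis of clip0, either way round below 0.08 rad and value of joint jaw0 below 0.06 rad) or (x of case1 in the frame of clip1 between -0.005 and 0.005 m and z of case1 in the frame of clip1 between -0.005 and 0.005 m and y of case1 in the frame of clip1 between -0.022 and 0.022 m and angle between the y axis of case1 and the y axis of clip1, either way round below 0.08 rad and value of joint jaw1 below 0.06 rad) or (x of case1 in the frame of clip2 between -0.005 and 0.005 m and z of case1 in the frame of clip2 between -0.005 and 0.005 m and y of case1 in the frame of clip2 between -0.022 and 0.022 m and angle between the y axis of case1 and the y axis of clip2, either way round below 0.08 rad and value of joint jaw2 below 0.06 rad) or (x of case1 in the frame of clip3 between -0.005 and 0.005 m and z of case1 in the frame of clip3 between -0.005 and 0.005 m and y of case1 in the frame of clip3 between -0.022 and 0.022 m and angle between the y axis of case1 and the y axis of clip3, either way round below 0.08 rad and value of joint jaw3 below 0.06 rad)) and ((x of case2 in the frame of clip0 between -0.005 and 0.005 m and z of case2 in the frame of clip0 between -0.005 and 0.005 m and y of case2 in the frame of clip0 between -0.022 and 0.022 m and angle between the y axis of case2 and the y axis of clip0, either way round below 0.08 rad and value of joint jaw0 below 0.06 rad) or (x of case2 in the frame of clip1 between -0.005 and 0.005 m and z of case2 in the frame of clip1 between -0.005 and 0.005 m and y of case2 in the frame of clip1 between -0.022 and 0.022 m and angle between the y axis of case2 and the y axis of clip1, either way round below 0.08 rad and value of joint jaw1 below 0.06 rad) or (x of case2 in the frame of clip2 between -0.005 and 0.005 m and z of case2 in the frame of clip2 between -0.005 and 0.005 m and y of case2 in the frame of clip2 between -0.022 and 0.022 m and angle between the y axis of case2 and the y axis of clip2, either way round below 0.08 rad and value of joint jaw2 below 0.06 rad) or (x of case2 in the frame of clip3 between -0.005 and 0.005 m and z of case2 in the frame of clip3 between -0.005 and 0.005 m and y of case2 in the frame of clip3 between -0.022 and 0.022 m and angle between the y axis of case2 and the y axis of clip3, either way round below 0.08 rad and value of joint jaw3 below 0.06 rad)) and ((x of case3 in the frame of clip0 between -0.005 and 0.005 m and z of case3 in the frame of clip0 between -0.005 and 0.005 m and y of case3 in the frame of clip0 between -0.022 and 0.022 m and angle between the y axis of case3 and the y axis of clip0, either way round below 0.08 rad and value of joint jaw0 below 0.06 rad) or (x of case3 in the frame of clip1 between -0.005 and 0.005 m and z of case3 in the frame of clip1 between -0.005 and 0.005 m and y of case3 in the frame of clip1 between -0.022 and 0.022 m and angle between the y axis of case3 and the y axis of clip1, either way round below 0.08 rad and value of joint jaw1 below 0.06 rad) or (x of case3 in the frame of clip2 between -0.005 and 0.005 m and z of case3 in the frame of clip2 between -0.005 and 0.005 m and y of case3 in the frame of clip2 between -0.022 and 0.022 m and angle between the y axis of case3 and the y axis of clip2, either way round below 0.08 rad and value of joint jaw2 below 0.06 rad) or (x of case3 in the frame of clip3 between -0.005 and 0.005 m and z of case3 in the frame of clip3 between -0.005 and 0.005 m and y of case3 in the frame of clip3 between -0.022 and 0.022 m and angle between the y axis of case3 and the y axis of clip3, either way round below 0.08 rad and value of joint jaw3 below 0.06 rad)) and linear speed of each of case0, case1, case2, case3, pot0, pot1 below 0.03 m/s and ((horizontal distance between pot0 and mat0 below 0.02 m and z of pot0 in the frame of mat0 below 0.006 m) or (horizontal distance between pot0 and mat1 below 0.02 m and z of pot0 in the frame of mat1 below 0.006 m)) and ((horizontal distance between pot1 and mat0 below 0.02 m and z of pot1 in the frame of mat0 below 0.006 m) or (horizontal distance between pot1 and mat1 below 0.02 m and z of pot1 in the frame of mat1 below 0.006 m)) and angle between each of pot0, pot1's own z axis and vertical below 0.12 rad and value of joint pedal below 0.04 rad); the robot touches nothing.
It fails at once if the water tumbler is shoved aside or knocked over (distance of tumbler from where it was at the start of the episode above 0.05 m or angle between tumbler's own z axis and vertical above 0.5 rad).
It fails at once if the pepper mill is shoved aside or knocked over (distance of mill from where it was at the start of the episode above 0.05 m or angle between mill's own z axis and vertical above 0.5 rad).
It fails at once if the wide bowl is shoved aside or knocked over (distance of bowl from where it was at the start of the episode above 0.05 m or angle between bowl's own z axis and vertical above 0.5 rad).
Of case2, case3 only 1 to 2 are there at a start; the rules pass over those that are not, and their reading is None.
At some moment in a run one of pot0, pot1 may be knocked a few centimetres aside while the robot is not near it.
Once in a run the grip may slacken for a moment while it holds something.
It also fails if it takes over 210 s, if anything falls off the work surface, if the arm or the gripper's body presses on something with over 40 N, if the wrist force passes 120 N, or if a joint passes its speed limit or range.

## Working session

There is one attempt and no reset: what is moved stays moved. The work goes in short steps, Python scripts to look and compute and a shell command to move; the robot and the scene stay as the last step left them, time stands still between calls to the robot, and variables do not carry over. Pictures are saved under pics/ and viewed, at most 14 in all, crops included, and the job is handed in when it is done.

```bash
ls; mkdir -p pics
python3 - <<'E'
from bench import read_state,cams
import cv2
s=read_state();print({k:s[k] for k in('time','ee_pos','eef_rot','ft_force','width')})
for n in('top','side'):
    c=cams.camera(n);cv2.imwrite(f'pics/{n}0.png',c['img']);print(n,c['K'],c['xyz'],c['attitude'])
c=cams.camera('wrist');print(c['K'],c['mount'])
E
```

```text
pics
{'time': 0.0, 'ee_pos': array([ 0.17128663, -0.60069033,  0.22177649]), 'eef_rot': array([ 9.90370874e-01,  1.38437982e-01, -1.19259110e-04, -6.65340093e-04]), 'ft_force': array([-0.95363331,  0.28357001, -0.36352087]), 'width': 0.08704486939944472}
top [[518.7107024    0.         324.37074237]
 [  0.         518.7107024  202.70461496]
 [  0.           0.           1.        ]] [ 0.29686183 -0.02424981  1.37208401] [ 0.70467456 -0.70281371  0.06809117 -0.06964373]
side [[441.17901223   0.         324.11025027]
 [  0.         441.17901223 202.4225202 ]
 [  0.           0.           1.        ]] [-0.06258611  0.92530934  0.84761557] [-0.25934102  0.84267987 -0.45121143  0.13798956]
[[309.70691629   0.         315.68680789]
 [  0.         309.70691629 196.2369414 ]
 [  0.           0.           1.        ]] [[ 4.19185196e-04 -9.70391930e-01 -2.41535351e-01  6.60694383e-02]
 [ 9.99999888e-01  4.59436251e-04 -1.10327873e-04 -8.82332972e-04]
 [ 2.18031373e-04 -2.41535278e-01  9.70392015e-01 -1.61133538e-01]
 [ 0.00000000e+00  0.00000000e+00  0.00000000e+00  1.00000000e+00]]
```

View pics/top0.png

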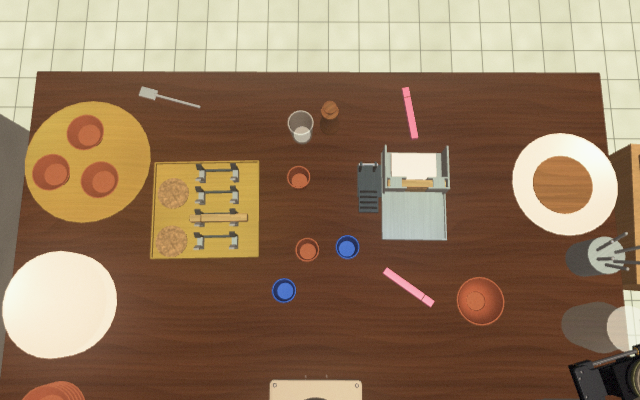

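View pics/side0.png

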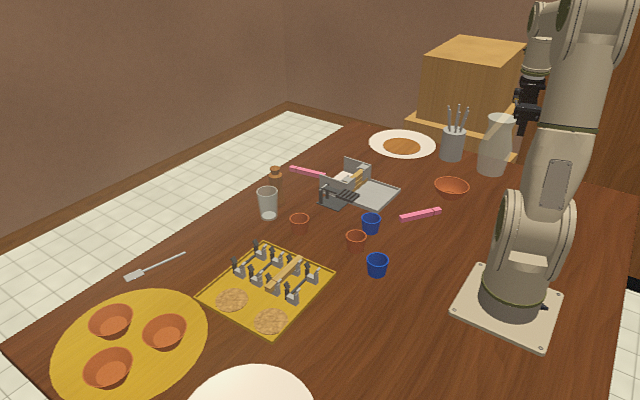

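Top view: tray about (205,210) with mats at (172,192) and (171,241), and a case already in the second clip from the bottom (217,217). The dispenser ledge is at (415,215) and the pedal at (369,190).

Pot candidates:
- Terracotta at (298,177) and (307,250): the right colour, and about 24 px across, which matches 62 mm.
- Blue cups at (347,247) and (284,290): excluded by colour.
- Large cups at (85,132), (52,172) and (100,180): too wide.
- Bowl at (480,300): a bystander.

I'll confirm in an enlarged crop and measure.

```bash
cat > h.py <<'E'
import numpy as np,cv2
from scipy.spatial.transform import Rotation as R
from bench import read_state,cams
def ray(c,uv,pose=None):
    K=c['K'];x=np.array([(uv[0]-K[0,2])/K[0,0],(uv[1]-K[1,2])/K[1,1]])
    if pose is None: return np.array(c['xyz']),R.from_quat(c['attitude']).apply([*x,1.])
    r=np.hypot(*x);d=np.array([*(x/max(r,1e-9)*np.sin(r)),np.cos(r)]);M=c['mount'];Rt=R.from_quat(pose[1])
    return Rt.apply(M[:3,3])+pose[0],Rt.apply(M[:3,:3]@d)
def onz(c,uv,z,pose=None):
    o,d=ray(c,uv,pose);return o+d*(z-o[2])/d[2]
def pix(c,p,pose=None):
    K=c['K'];p=np.asarray(p,float)
    if pose is None: q=R.from_quat(c['attitude']).inv().apply(p-np.array(c['xyz']));x=q[:2]/q[2]
    else:
        M=c['mount'];q=M[:3,:3].T@(R.from_quat(pose[1]).inv().apply(p-pose[0])-M[:3,3]);n=np.hypot(q[0],q[1]);x=q[:2]/n*np.arctan2(n,q[2])
    return x*[K[0,0],K[1,1]]+K[:2,2]
def wrist():
    s=read_state();return cams.camera('wrist'),(np.array(s['ee_pos']),np.array(s['eef_rot']))
def blobs(m,amin):
    return [k for k in cv2.findContours(m,cv2.RETR_EXTERNAL,cv2.CHAIN_APPROX_NONE)[0] if cv2.contourArea(k)>amin]
E
python3 - <<'E'
from h import *
c=cams.camera('top');I=c['img']
cv2.imwrite('pics/crop1.png',cv2.resize(I[95:315,148:456],None,fx=2.59,fy=2.59,interpolation=cv2.INTER_CUBIC))
H=cv2.cvtColor(I,cv2.COLOR_BGR2HSV)
print('base',onz(c,(316,390),0))
m=cv2.inRange(H,(3,130,100),(12,255,255));
for k in blobs(m,60):
    (u,v),r=cv2.minEnclosingCircle(k);print('terra',(u,v),r,cv2.contourArea(k),onz(c,(u,v),.05).round(4),r*2/518.7*1.32)
m=cv2.inRange(H,(18,120,80),(32,255,255));m=cv2.morphologyEx(m,cv2.MORPH_CLOSE,np.ones((15,15)))
for k in blobs(m,3000):
    b=cv2.boxPoints(cv2.minAreaRect(k));print('yel',[onz(c,p,.012).round(4)[:2] for p in b])
E
```

```text
base [ 0.08743753 -0.00112857  0.        ]
terra (403.5, 389.0) 40.54945373535156 132.5 [ 0.098  -0.2142  0.05  ] 0.20638241345927918
terra (258.5, 392.5) 11.510964393615723 96.5 [0.0889 0.1373 0.05  ] 0.05858674763667921
terra (526.0, 368.5) 42.02687454223633 203.5 [ 0.1466 -0.5145  0.05  ] 0.21390196412474244
terra (348.0, 358.0) 106.00481414794922 2395.5 [ 0.17 -0.08  0.05] 0.539527104975103
terra (121.0, 376.5) 121.98883056640625 5015.5 [0.1249 0.4737 0.05  ] 0.6208801093027039
terra (523.0, 340.5) 43.07271194458008 438.0 [ 0.2128 -0.5119  0.05  ] 0.21922490752591364
terra (354.9775695800781, 338.019775390625) 99.02252960205078 2596.0 [ 0.2175 -0.0975  0.05  ] 0.5039897400220051
terra (310.0, 301.0) 18.027854919433594 72.0 [0.3071 0.0143 0.05  ] 0.09175542122094599
terra (547.5, 276.0) 73.93418884277344 1338.0 [ 0.3708 -0.585   0.05  ] 0.3762989368515941
terra (397.0, 255.0) 29.427976608276367 121.5 [ 0.4228 -0.2063  0.05  ] 0.14977801859620127
terra (523.46826171875, 241.5) 31.567495346069336 97.0 [ 0.4582 -0.5306  0.05  ] 0.1606674141384674
terra (470.0, 237.0) 26.3059921264648
[... 601 characters left out ...]
a (483.618896484375, 161.7042694091797) 35.46592330932617 786.0 [ 0.6694 -0.4407  0.05  ] 0.18050903708621766
terra (429.0, 148.0) 15.297158241271973 126.5 [ 0.7067 -0.298   0.05  ] 0.07785713853278968
terra (270.5, 146.0) 24.824481964111328 212.0 [0.7113 0.1226 0.05  ] 0.12634785499374185
terra (592.6199951171875, 138.5) 12.865345001220703 95.0 [ 0.734  -0.7341  0.05  ] 0.06548006709701688
terra (85.276123046875, 132.5895538330078) 18.80085563659668 961.0 [0.7475 0.6184 0.05  ] 0.09568972215271877
terra (318.0, 122.5) 286.1263732910156 23579.5 [ 0.7772 -0.0033  0.05  ] 1.4562822932104902
yel [array([0.564 , 0.8306]), array([0.9119, 0.7413]), array([0.6488, 0.0717]), array([0.3247, 0.1878])]
```

View pics/crop1.png

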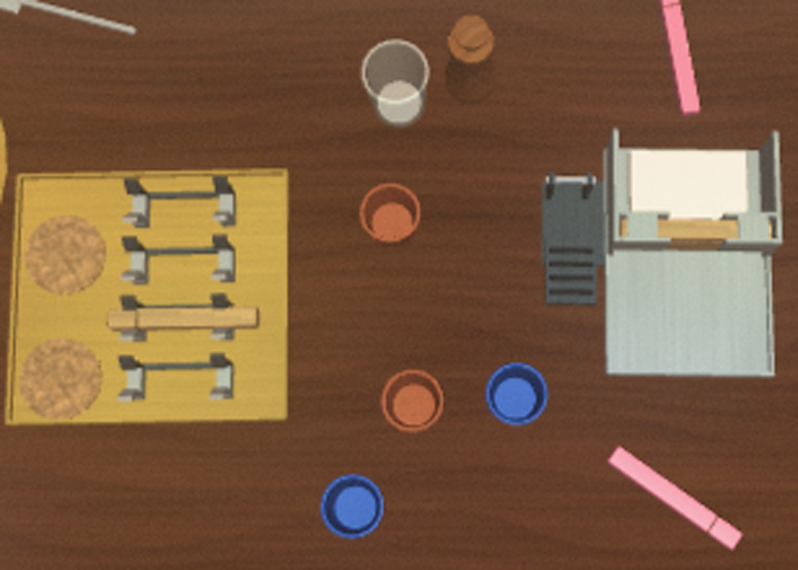

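The crop confirms the two terracotta pots at crop (390,212) and (412,400), the blue decoys at (517,394) and (352,506), and two pink bars. The home case is at (183,317) and the mats at (65,254) and (61,379). Now the coordinates.

Run:
```python
from h import *
c=cams.camera('top')
f=lambda u,v,z:onz(c,(u/2.59+148-.3,v/2.59+95-.3),z)[:2].round(4)
print('pots',f(390,212,.05),f(412,400,.05))
print('mats',f(65,254,.006),f(61,379,.006))
print('tray corners',[f(*p,.012) for p in((18,175),(288,170),(287,419),(7,423))])
print('case',f(108,320,.044),f(257,317,.044))
print('ledge end',f(607,375,.014),f(774,375,.014),'mag',f(608,248,.074),f(781,243,.074))
print('pedal',[f(*p,.066) for p in((545,247),(604,247),(597,303),(548,303))])
print('tumbler rim',f(395,73,.1),'mill',f(472,35,.15),'blue',f(517,394,.05),f(352,506,.05))
```

```text
pots [0.6279 0.0477] [0.4372 0.0236]
mats [0.5931 0.3879] [0.4624 0.3842]
tray corners [array([0.6765, 0.4405]), array([0.6825, 0.1574]), array([0.4216, 0.1513]), array([0.4168, 0.4344])]
case [0.5173 0.3293] [0.5207 0.18  ]
ledge end [ 0.4669 -0.173 ] [ 0.4674 -0.3425] mag [ 0.5857 -0.1697] [ 0.5912 -0.341 ]
pedal [array([ 0.5884, -0.1079]), array([ 0.5885, -0.1667]), array([ 0.5319, -0.1587]), array([ 0.5318, -0.1104])]
tumbler rim [0.7579 0.0418] mill [ 0.7783 -0.0344] blue [ 0.4434 -0.0799] [0.3339 0.0809]
```

```bash
python3 -m crank '0 0 0 -0.0915 1;0 0 0 -0.0915 1;0 0 0 -0.0915 1;0 0 0 -0.0915 1;0 0 0 -0.0915 1;0 0 0 -0.0915 1;0 0 0 -0.0915 1;0 0 0 -0.0915 1;0 0 0 -0.0915 1;0 0 0 0 1' 30; python3 -m crank '0.167 0.1386 0 0 -1;0.167 0.1386 0 0 -1;0.167 0.1386 0 0 -1;0.167 0.1386 0 0 -1;0.167 0.1386 0 0 -1;0.167 0.1386 0 0 -1;0.167 0.1386 0 0 -1;0 0 0 0 -1'; python3 -m crank '0.167 0.1386 0 0 -1;0.167 0.1386 0 0 -1;0.167 0.1386 0 0 -1;0.167 0.1386 0 0 -1;0.167 0.1386 0 0 -1;0.167 0.1386 0 0 -1;0.167 0.1386 0 0 -1;0 0 0 0 -1;0 0 0 0 -1'
```

```text
time: 1.25
ee_pos: [0.1713, -0.601, 0.2224]
eef_rot: [0.706, 0.708, 0.0, -0.0]
ft_force: [0.1, 0.1, -0.6]
width: 0.0869
grip_force: 0.0
time: 2.05
ee_pos: [0.3697, -0.3618, 0.2231]
eef_rot: [0.705, 0.709, 0.001, 0.0]
ft_force: [-0.3, 0.5, -0.1]
width: 0.0311
grip_force: 0.0
time: 2.95
ee_pos: [0.5595, -0.1326, 0.2222]
eef_rot: [0.707, 0.707, -0.0, -0.0]
ft_force: [0.1, -0.6, 0.6]
width: 0.0007
grip_force: 0.0
```

Run:
```python
from h import *
c,p=wrist();cv2.imwrite('pics/w1.png',c['img'])
for q in [(.559,-.133,.066),(.559+.025,-.133+.032,.066),(.559-.025,-.133-.032,.066),(.529,-.258,.016),(.604-.136,-.258+.085,.014),(.604-.136,-.258-.085,.014),(.604-.016,-.258,.074)]: print(q,pix(c,q,p).round(1))
```

```text
(0.559, -0.133, 0.066) [315.1 185.3]
(0.5840000000000001, -0.101, 0.066) [339.3 154.9]
(0.534, -0.165, 0.066) [291.8 214.5]
(0.529, -0.258, 0.016) [292.7 269.9]
(0.46799999999999997, -0.173, 0.014) [243.3 208. ]
(0.46799999999999997, -0.343, 0.014) [253.5 318.6]
(0.588, -0.258, 0.074) [340.2 292.7]
```

View pics/w1.png

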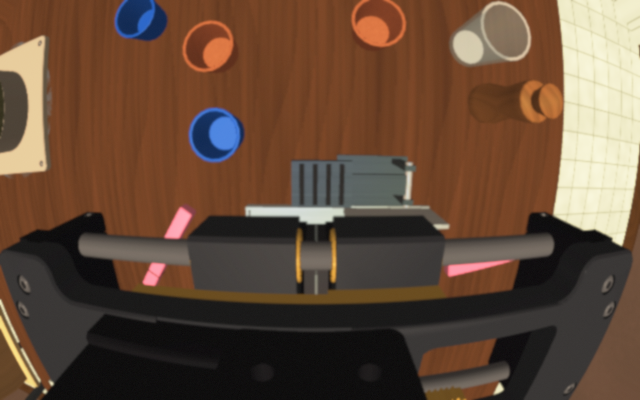

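The wrist view shows the striped pad centred at about (318,183), against a predicted (315,185), so the position is good. Pressing now.

```bash
python3 -m crank '0 0 0.19 0 -1;0 0 0.19 0 -1;0 0 0.19 0 -1;0 0 0.14 0 -1;0 0 0.05 0 -1;0 0 0.05 0 -1;0 0 0.05 0 -1;0 0 0.05 0 -1;0 0 0 0 -1;0 0 0 0 -1'
```

```text
time: 4.0
ee_pos: [0.5599, -0.1348, 0.0426]
eef_rot: [0.708, 0.706, -0.0, 0.001]
ft_force: [-4.2, -0.2, 7.4]
width: 0.0004
grip_force: 4.4
```

```bash
python3 -m crank '0 0 0.04 0 -1;0 0 0 0 -1;0 0 0 0 -1'; python3 -m crank '0 0 0.03 0 -1;0 0 0 0 -1;0 0 0 0 -1'
```

```text
time: 4.3
ee_pos: [0.5612, -0.1348, 0.0355]
eef_rot: [0.708, 0.706, 0.001, 0.002]
ft_force: [-1.4, -0.6, 11.1]
width: 0.0008
grip_force: 5.4
time: 4.6
ee_pos: [0.5619, -0.1349, 0.0334]
eef_rot: [0.708, 0.706, 0.0, 0.003]
ft_force: [-20.7, 1.9, 52.1]
width: 0.0003
grip_force: 27.9
```

At the stop (the force jumped to 52 N). Letting it up and looking.

```bash
python3 -m crank '0 0 -0.05 0 -1;0 0 -0.15 0 -1;0 0 -0.2 0 -1;0 0 -0.2 0 -1;0 0 -0.2 0 -1;0.2 0 -0.15 0 -1;0.2 0 0 0 -1;0.2 0 0 0 -0.2;0 0 0 0 -0.2;0 0 0 0 -0.2'
python3 - <<'E'
from h import *
c=cams.camera('top');s=cams.camera('side')
a=cv2.resize(c['img'][135:260,340:470],None,fx=3.6,fy=3.6,interpolation=cv2.INTER_CUBIC)
b=cv2.resize(s['img'][150:220,310:410],None,fx=3.2,fy=3.2,interpolation=cv2.INTER_CUBIC)
o=np.zeros((450,800,3),np.uint8);o[:450,:468]=a;o[:224,470:790]=b;cv2.imwrite('pics/d1.png',o)
for q in [(.529,-.183,.026),(.529,-.333,.026)]: print((pix(c,q)-[340,135])*3.6)
E
```

```text
time: 5.6
ee_pos: [0.5596, -0.013, 0.2179]
eef_rot: [0.707, 0.707, 0.0, 0.001]
ft_force: [-0.9, -0.6, 0.5]
width: 0.0171
grip_force: 0.0
[165.33413082 289.70306951]
[370.62786526 290.20905572]
```

View pics/d1.png

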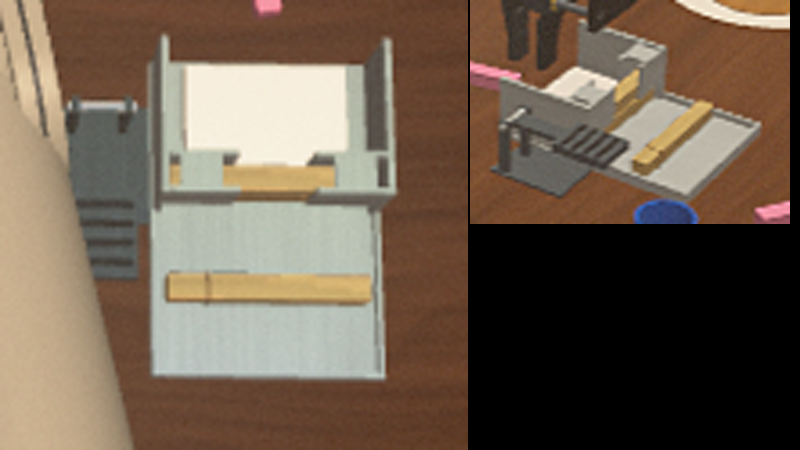

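The case lies on the ledge, crop (167,287)–(373,290), where predicted; more cases remain in the magazine. Going to grasp it.

```bash
python3 -m crank '-0.2 -0.025 0 0 0.15;-0.2 -0.025 0 0 0.15;-0.2 -0.025 0 0 0.15;-0.2 -0.025 0 0 0.15;-0.2 -0.025 0 0 0.15;-0.2275 -0.02 0 0 0.15;0 0 0 0 0.15;0 0 0 0 0.15' 30; python3 -m crank '0 0 0.2 0 0.15;0 0 0.2 0 0.15;0 0 0.2 0 0.15;0 0 0.2 0 0.15;0 0 0.1 0 0.15;0 0 0.1 0 0.15;0 0 0 0 0.15;0 0 0 0 0.15'
```

```text
time: 6.5
ee_pos: [0.5293, -0.2614, 0.2163]
eef_rot: [0.709, 0.706, -0.0, -0.0]
ft_force: [-0.4, 0.4, 0.2]
width: 0.0502
grip_force: 0.0
time: 7.3
ee_pos: [0.5307, -0.2583, 0.0172]
eef_rot: [0.707, 0.707, 0.0, 0.0]
ft_force: [0.6, -0.3, -0.3]
width: 0.05
grip_force: 0.0
```

```bash
python3 -m crank '0 0 0.035 0 0.15;0 0 0 0 0.15;0 0 0 0 -1;0 0 0 0 -1;0 0 0 0 -1;0 0 0 0 -1;0 0 0 0 -1;0 0 0 0 -1' 40;  python3 -m crank '0 0 -0.2 0 -1;0 0 -0.2 0 -1;0 0 -0.2 0 -1;0 0 -0.2 0 -1;0 0 -0.1 0 -1;0 0 0 0 -1;0 0 0 0 -1'
```

```text
time: 8.1
ee_pos: [0.5305, -0.2588, 0.0097]
eef_rot: [0.707, 0.707, 0.0, 0.0]
ft_force: [0.6, 0.6, 0.9]
width: 0.0197
grip_force: 40.0
time: 8.8
ee_pos: [0.5301, -0.2587, 0.1891]
eef_rot: [0.707, 0.707, -0.0, -0.0]
ft_force: [-0.3, 0.6, -1.1]
width: 0.0197
grip_force: 40.0
```

```bash
python3 -m crank '0.216 0.011 0 0 -1;0.216 0.011 0 0 -1;0.216 0.011 0 0 -1;0.216 0.011 0 0 -1;0.216 0.011 0 0 -1;0.216 0.011 0 0 -1;0.216 0.011 0 0 -1;0.216 0.011 0 0 -1;0.216 0.011 0 0 -1;0 0 0 -0.0147 -1'; python3 -m crank '0 0 0 0 -1;0 0 0 0 -1'
python3 - <<'E'
from h import *
c,p=wrist();cv2.imwrite('pics/w2.png',c['img']);np.save('w2.npy',c['img']);import pickle;pickle.dump((c,p),open('w2.pkl','wb'))
T=lambda x,y,z:(.5505+x-.023*y,.2615+y+.023*x,z)
for n,q in dict(mat0=T(-.085,.125,.006),mat1=T(.045,.125,.006),case=T(-.03,.0,.044),c3a=T(.09,.045,.034),c3b=T(.09,-.045,.034),c0a=T(-.09,.045,.034),c0b=T(-.09,-.045,.034)).items(): print(n,pix(c,q,p).round(1))
I=cams.camera('top');cv2.imwrite('pics/t2.png',I['img'])
E
```

```text
time: 9.8
ee_pos: [0.5478, 0.1373, 0.1882]
eef_rot: [0.695, 0.719, 0.0, -0.002]
ft_force: [-0.8, 0.1, 0.6]
width: 0.0197
grip_force: 40.0
time: 10.0
ee_pos: [0.5496, 0.1286, 0.1883]
eef_rot: [0.699, 0.715, -0.001, -0.0]
ft_force: [-0.3, -0.7, -1.0]
width: 0.0196
grip_force: 40.0
mat0 [246.4 -33.1]
mat1 [357.9 -35.5]
case [288.9  54.8]
c3a [405.4  20.2]
c3b [406.7 102.5]
c0a [233.1  19.8]
c0b [232.1 102.2]
```

View pics/w2.png

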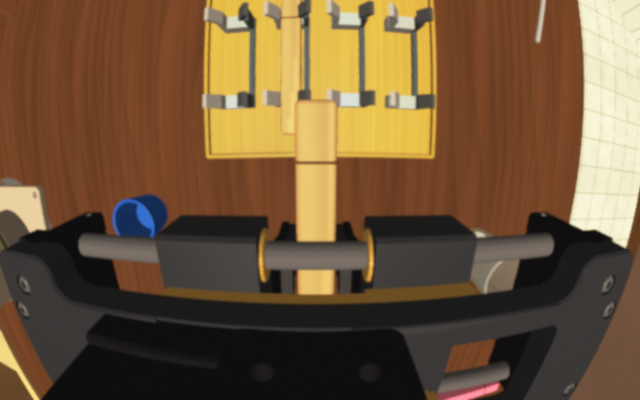

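The wrist view shows the fork seats of clip 3 near (403,101) and clip 0 near (232,101), and the home case centred at u≈290, all within 1–2 px of prediction. The held case is centred in the gripper (u≈316). Moving over clip 3.

```bash
python3 -m crank '0.1661 0.1175 0 0 -1;0.1661 0.1175 0 0 -1;0.1661 0.1175 0 0 -1;0.1661 0.1175 0 0 -1;0 0 0 0 -1;0 0 0 0 -1;0 0 0 0 -1'
python3 - <<'E'
from h import *
P=[]
for i in range(3):
    c,p=wrist();P.append(p[0])
print(np.mean(P,0),2*np.degrees(np.arctan2(p[1][1],p[1][0])))
E
```

```text
time: 10.8
ee_pos: [0.641, 0.2632, 0.1895]
eef_rot: [0.699, 0.715, -0.0, 0.0]
ft_force: [-0.6, -0.4, 0.0]
width: 0.0197
grip_force: 40.0
[0.64105755 0.26312027 0.18975513] 91.22238682059897
```

```bash
python3 -m crank '0 0 0.2 0 -1;0 0 0.2 0 -1;0 0 0.2 0 -1;0 0 0 0 -1;0 0 0.05 0 -1;0 0 0.05 0 -1;0 0 0.05 0 -1;0 0 0 0 -1'; python3 -m crank '0 0 0.03 0 -1;0 0 0.03 0 -1;0 0 0.03 0 -1;0 0 0 0 -1'
```

```text
time: 11.75
ee_pos: [0.6403, 0.2654, 0.039]
eef_rot: [0.699, 0.716, -0.0, -0.0]
ft_force: [-0.8, 0.8, -2.0]
width: 0.0194
grip_force: 40.0
time: 12.15
ee_pos: [0.6411, 0.2657, 0.0259]
eef_rot: [0.699, 0.715, 0.0, 0.001]
ft_force: [-18.1, -8.4, 35.1]
width: 0.0197
grip_force: 40.0
```

```bash
python3 -m crank '0 0 -0.01 0 -1;0 0 0 0 -0.08;0 0 0 0 -0.08;0 0 0 0 -0.08'; python3 -m crank '0 0 -0.1 0 -0.08;0 0 -0.2 0 -0.08;0 0 -0.2 0 -0.08;0 0 -0.2 0 -0.08;0 0 -0.2 0 -0.08;0 0 0 0 -0.08;0 0 0 0 -0.08'
python3 - <<'E'
from h import *
s=cams.camera('side')
t=cams.camera('top')
a=cv2.resize(s['img'][235:320,210:330],None,fx=3.3,fy=3.3,interpolation=cv2.INTER_CUBIC)
b=cv2.resize(t['img'][150:265,145:265],None,fx=3.3,fy=3.3,interpolation=cv2.INTER_CUBIC)
o=np.zeros((400,800,3),np.uint8);o[:a.shape[0],:396]=a;o[:b.shape[0],400:796]=b;cv2.imwrite('pics/s3.png',o)
E
```

```text
time: 12.55
ee_pos: [0.641, 0.2647, 0.0231]
eef_rot: [0.699, 0.715, -0.0, 0.0]
ft_force: [-0.1, -0.7, -0.3]
width: 0.0355
grip_force: 0.0
time: 13.25
ee_pos: [0.6412, 0.2652, 0.2041]
eef_rot: [0.699, 0.715, 0.001, 0.0]
ft_force: [0.2, -0.6, -1.5]
width: 0.0401
grip_force: 0.0
```

View pics/s3.png

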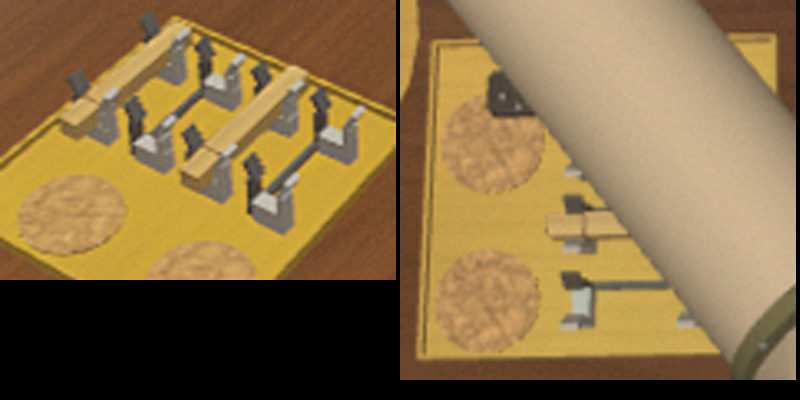

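The case sits home in clip 3, at the same height as the one in clip 1. Second pedal stroke.

```bash
python3 -m crank '0 0 0 0.0147 -1;-0.2217 -0.0454 0 0 -1;-0.2217 -0.0454 0 0 -1;-0.2217 -0.0454 0 0 -1;-0.2217 -0.0454 0 0 -1;-0.2217 -0.0454 0 0 -1;-0.2217 -0.0454 0 0 -1;-0.2217 -0.0454 0 0 -1;-0.2217 -0.0454 0 0 -1;-0.2217 -0.0454 0 0 -1'; python3 -m crank '0 0 0 0 -1;0 0 0 0 -1;0 0 0.2 0 -1;0 0 0.2 0 -1;0 0 0.2 0 -1;0 0 0.06 0 -1;0 0 0 0 -1;0 0 0 0 -1'
```

```text
time: 14.35
ee_pos: [0.5582, -0.1359, 0.2028]
eef_rot: [0.707, 0.707, -0.0, -0.0]
ft_force: [0.7, 0.5, 1.1]
width: 0.0005
grip_force: 0.0
time: 15.15
ee_pos: [0.5604, -0.1333, 0.0732]
eef_rot: [0.707, 0.708, 0.001, 0.001]
ft_force: [0.7, -0.5, 1.2]
width: 0.0003
grip_force: 0.0
```

```bash
python3 -m crank '0 0 0.05 0 -1;0 0 0.05 0 -1;0 0 0.05 0 -1;0 0 0.05 0 -1;0 0 0.02 0 -1;0 0 0 0 -1;0 0 0 0 -1;0 0 0 0 -1'
```

```text
time: 15.95
ee_pos: [0.5644, -0.1342, 0.0345]
eef_rot: [0.707, 0.707, 0.003, 0.005]
ft_force: [-11.1, 2.1, 46.7]
width: 0.0004
grip_force: 23.6
```

```bash
python3 -m crank '0 0 -0.05 0 -1;0 0 -0.15 0 -1;0 0 -0.2 0 -1;0 0 -0.2 0 -1;0 0 -0.2 0 -1;0.2 0 -0.15 0 -1;0.2 0 0 0 -1;0.2 0 0 0 0.15;0 0 0 0 0.15;0 0 0 0 0.15'
python3 - <<'E'
from h import *
c=cams.camera('top');H=cv2.cvtColor(c['img'],cv2.COLOR_BGR2HSV)
m=cv2.inRange(H,(12,80,120),(28,255,255));m[:150]=0;m[238:]=0;m[:,:380]=0;m[:,450:]=0
for k in blobs(m,20):
    r=cv2.minAreaRect(k);print(r,onz(c,r[0],.026).round(4),cv2.boundingRect(k))
a=cv2.resize(c['img'][135:260,340:470],None,fx=3.6,fy=3.6,interpolation=cv2.INTER_CUBIC)
b=cv2.resize(cams.camera('side')['img'][150:220,310:410],None,fx=3.2,fy=3.2,interpolation=cv2.INTER_CUBIC)
o=np.zeros((450,800,3),np.uint8);o[:450,:468]=a;o[:224,470:790]=b;cv2.imwrite('pics/d2.png',o)
E
```

```text
time: 16.95
ee_pos: [0.5595, -0.0131, 0.2184]
eef_rot: [0.706, 0.708, 0.0, 0.001]
ft_force: [-0.3, -0.6, -0.7]
width: 0.0168
grip_force: 0.0
((414.0, 215.5), (55.99999237060547, 6.999999046325684), -0.0) [ 0.5291 -0.2569  0.026 ] (386, 212, 57, 8)
((417.0, 186.0), (8.0, 30.0), 90.0) [ 0.6088 -0.2673  0.026 ] (402, 182, 31, 9)
```

View pics/d2.png

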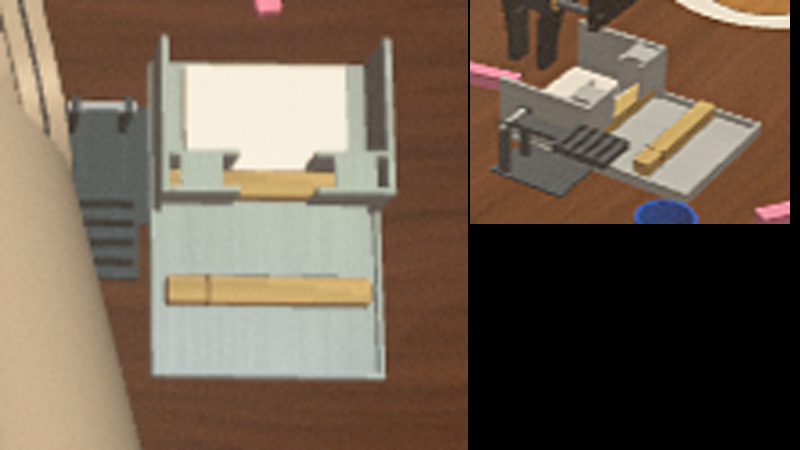

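A second case is on the ledge, crop (167,290)–(372,291), and one more is still in the magazine. Same grasp again.

```bash
python3 -m crank '-0.2 -0.025 0 0 0.15;-0.2 -0.025 0 0 0.15;-0.2 -0.025 0 0 0.15;-0.2 -0.025 0 0 0.15;-0.2 -0.025 0 0 0.15;-0.2275 -0.02 0 0 0.15;0 0 0 0 0.15;0 0 0 0 0.15' 30; python3 -m crank '0 0 0.2 0 0.15;0 0 0.2 0 0.15;0 0 0.2 0 0.15;0 0 0.2 0 0.15;0 0 0.1 0 0.15;0 0 0.1 0 0.15;0 0 0 0 0.15;0 0 0 0 0.15'
```

```text
time: 17.85
ee_pos: [0.5294, -0.262, 0.2172]
eef_rot: [0.709, 0.706, -0.0, -0.0]
ft_force: [0.3, 0.5, -0.1]
width: 0.0501
grip_force: 0.0
time: 18.65
ee_pos: [0.5307, -0.2589, 0.0182]
eef_rot: [0.707, 0.708, 0.0, 0.0]
ft_force: [-0.3, 0.5, 1.5]
width: 0.05
grip_force: 0.0
```

```bash
python3 -m crank '0 0 0.04 0 0.15;0 0 0 0 0.15;0 0 0 0 -1;0 0 0 0 -1;0 0 0 0 -1;0 0 0 0 -1;0 0 0 0 -1;0 0 0 0 -1' 40;  python3 -m crank '0 0 -0.2 0 -1;0 0 -0.2 0 -1;0 0 -0.2 0 -1;0 0 -0.2 0 -1;0 0 -0.1 0 -1;0 0 0 0 -1;0 0 0 0 -1'; python3 -m crank '0.216 -0.03 0 0 -1;0.216 -0.03 0 0 -1;0.216 -0.03 0 0 -1;0.216 -0.03 0 0 -1;0.216 -0.03 0 0 -1;0.216 -0.03 0 0 -1;0.216 -0.03 0 0 -1;0.216 -0.03 0 0 -1;0.216 -0.03 0 0 -1;0 0 0 -0.0147 -1'; python3 -m crank '0.216 -0.03 0 0 -1;0.216 -0.03 0 0 -1;0.216 -0.03 0 0 -1;0 0 0 0 -1;0 0 0 0 -1;0 0 0 0 -1'
```

```text
time: 19.45
ee_pos: [0.5304, -0.2596, 0.0097]
eef_rot: [0.707, 0.707, 0.0, 0.0]
ft_force: [0.7, 0.3, 0.7]
width: 0.0195
grip_force: 40.0
time: 20.15
ee_pos: [0.5301, -0.2595, 0.1892]
eef_rot: [0.707, 0.707, -0.0, -0.0]
ft_force: [-1.4, -0.1, -0.6]
width: 0.0197
grip_force: 40.0
time: 21.15
ee_pos: [0.4737, 0.1354, 0.1886]
eef_rot: [0.695, 0.719, 0.0, -0.001]
ft_force: [-0.4, -0.5, -0.0]
width: 0.0197
grip_force: 40.0
time: 21.75
ee_pos: [0.4552, 0.2568, 0.1885]
eef_rot: [0.699, 0.715, -0.001, -0.0]
ft_force: [-0.4, 0.1, -1.0]
width: 0.0196
grip_force: 40.0
```

```bash
python3 -m crank '0.0125 0.027 0 0 -1;0 0 0 0 -1;0 0 0 0 -1'
python3 - <<'E'
from h import *
c,p=wrist();print(p[0]);t=cams.camera('side')
# held-case pixels in side view vs prediction
cv2.imwrite('pics/h2.png',cv2.resize(t['img'][170:330,180:380],None,fx=3,fy=3))
for y in(.075,-.075): print(((pix(t,p[0]+[-.023*y,y,.006])-[180,170])*3).round())
E
```

```text
time: 22.05
ee_pos: [0.4608, 0.2604, 0.1894]
eef_rot: [0.699, 0.715, -0.0, -0.0]
ft_force: [-0.1, 0.7, -0.3]
width: 0.0198
grip_force: 40.0
[0.46079456 0.26044165 0.18942199]
[300. 240.]
[409. 144.]
```

View pics/h2.png

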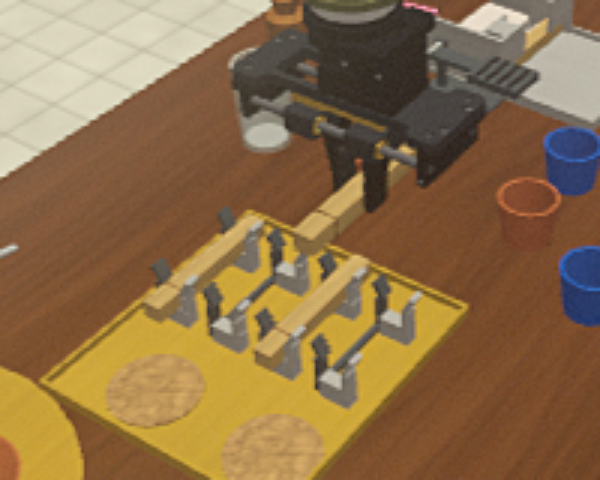

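The held case is level, with its end at about (311,236) against a predicted (300,240). That puts it a few mm toward −y, so I'll shift +5 mm along and insert into clip 0.

```bash
python3 -m crank '0.025 0 0.2 0 -1;0 0 0.2 0 -1;0 0 0.2 0 -1;0 0 0 0 -1;0 0 0.05 0 -1;0 0 0.05 0 -1;0 0 0.05 0 -1;0 0 0 0 -1'; python3 -m crank '0 0 0.03 0 -1;0 0 0.03 0 -1;0 0 0.03 0 -1;0 0 0 0 -1'
```

```text
time: 22.95
ee_pos: [0.4601, 0.2661, 0.039]
eef_rot: [0.699, 0.716, 0.0, -0.0]
ft_force: [-1.0, -0.1, -3.3]
width: 0.0197
grip_force: 40.0
time: 23.35
ee_pos: [0.4606, 0.2669, 0.0238]
eef_rot: [0.699, 0.715, 0.0, 0.001]
ft_force: [-13.0, -6.6, 33.7]
width: 0.0198
grip_force: 40.0
```

```bash
python3 -m crank '0 0 -0.01 0 -1;0 0 0 0 -0.08;0 0 0 0 -0.08;0 0 0 0 -0.08'; python3 -m crank '0 0 -0.1 0 -0.08;0 0 -0.2 0 -0.08;0 0 -0.2 0 -0.08;0 0 -0.2 0 -0.08;0 0 -0.2 0 -0.08;0 0 0 0 -0.08'; python3 -m crank '0 0 0 0.0147 -1;-0.2222 0.0555 0 0 -1;-0.2222 0.0555 0 0 -1;-0.2222 0.0555 0 0 -1;-0.2222 0.0555 0 0 -1;-0.2222 0.0555 0 0 -1;-0.2222 0.0555 0 0 -1;-0.2222 0.0555 0 0 -1;-0.2222 0.0555 0 0 -1;-0.2222 0.0555 0 0 -1';python3 -m crank '0 0 0 0 -1;0 0 0 0 -1'
python3 - <<'E'
from h import *
s=cams.camera('side');t=cams.camera('top')
a=cv2.resize(s['img'][235:320,210:330],None,fx=3.3,fy=3.3,interpolation=cv2.INTER_CUBIC)
b=cv2.resize(t['img'][150:265,145:265],None,fx=3.3,fy=3.3,interpolation=cv2.INTER_CUBIC)
o=np.zeros((400,800,3),np.uint8);o[:a.shape[0],:396]=a;o[:b.shape[0],400:796]=b;cv2.imwrite('pics/s4.png',o)
E
```

```text
time: 23.75
ee_pos: [0.4604, 0.2658, 0.0232]
eef_rot: [0.699, 0.715, -0.0, 0.0]
ft_force: [0.2, 0.5, -0.9]
width: 0.0355
grip_force: 0.0
time: 24.35
ee_pos: [0.4622, 0.2677, 0.2084]
eef_rot: [0.699, 0.715, 0.003, 0.002]
ft_force: [-0.5, 1.1, -0.0]
width: 0.0401
grip_force: 0.0
time: 25.35
ee_pos: [0.5597, -0.1359, 0.2017]
eef_rot: [0.707, 0.707, -0.001, -0.001]
ft_force: [0.9, 0.9, 0.3]
width: 0.0007
grip_force: 0.0
time: 25.55
ee_pos: [0.5595, -0.1348, 0.2014]
eef_rot: [0.708, 0.706, -0.001, -0.002]
ft_force: [0.2, 1.4, -0.4]
width: 0.0005
grip_force: 0.0
```

View pics/s4.png

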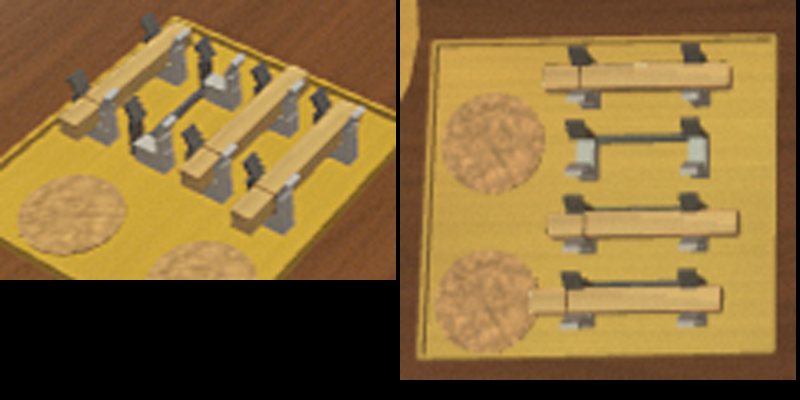

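Clips 0, 1 and 3 hold cases at the same height. Clip 0's case is about 7 mm toward +y, within tolerance. Third pedal stroke.

```bash
python3 -m crank '0 0 0.2 0 -1;0 0 0.2 0 -1;0 0 0.2 0 -1;0 0 0.05 0 -1;0 0 0 0 -1;0 0 0 0 -1'; python3 -m crank '0 0 0.05 0 -1;0 0 0.05 0 -1;0 0 0.05 0 -1;0 0 0.05 0 -1;0 0 0.02 0 -1;0 0 0 0 -1;0 0 0 0 -1;0 0 0 0 -1'
```

```text
time: 26.25
ee_pos: [0.5615, -0.1333, 0.0754]
eef_rot: [0.707, 0.708, 0.001, 0.001]
ft_force: [-0.4, 1.2, 2.0]
width: 0.0002
grip_force: 0.0
time: 27.05
ee_pos: [0.565, -0.1341, 0.0351]
eef_rot: [0.707, 0.707, 0.002, 0.004]
ft_force: [-4.9, 1.5, 36.0]
width: 0.0002
grip_force: 17.8
```

```bash
python3 -m crank '0 0 -0.05 0 -1;0 0 -0.15 0 -1;0 0 -0.2 0 -1;0 0 -0.2 0 -1;0 0 -0.2 0 -1;0.2 0 -0.15 0 -1;0.2 0 0 0 -1;0.2 0 0 0 0.15;0 0 0 0 0.15;0 0 0 0 0.15'
python3 - <<'E'
from h import *
c=cams.camera('top');H=cv2.cvtColor(c['img'],cv2.COLOR_BGR2HSV)
m=cv2.inRange(H,(12,80,120),(28,255,255));m[:150]=0;m[238:]=0;m[:,:380]=0;m[:,450:]=0
for k in blobs(m,20):
    r=cv2.minAreaRect(k);print(r,onz(c,r[0],.026).round(4),cv2.boundingRect(k))
E
```

```text
time: 28.05
ee_pos: [0.5605, -0.013, 0.2202]
eef_rot: [0.706, 0.708, 0.0, 0.001]
ft_force: [0.3, -1.8, -0.5]
width: 0.017
grip_force: 0.0
((413.99224853515625, 215.40371704101562), (56.105010986328125, 7.883157253265381), 1.1017061471939087) [ 0.5294 -0.2568  0.026 ] (386, 211, 57, 9)
```

The magazine is empty and the third case is at the usual spot. Grasping.

```bash
python3 -m crank '-0.2 -0.025 0 0 0.15;-0.2 -0.025 0 0 0.15;-0.2 -0.025 0 0 0.15;-0.2 -0.025 0 0 0.15;-0.2 -0.025 0 0 0.15;-0.2275 -0.025 0 0 0.15;0 0 0 0 0.15;0 0 0 0 0.15' 30; python3 -m crank '0 0 0.2 0 0.15;0 0 0.2 0 0.15;0 0 0.2 0 0.15;0 0 0.2 0 0.15;0 0 0.1 0 0.15;0 0 0.1 0 0.15;0 0 0 0 0.15;0 0 0 0 0.15'
```

```text
time: 28.9
ee_pos: [0.5295, -0.262, 0.2192]
eef_rot: [0.709, 0.706, -0.0, -0.0]
ft_force: [0.3, 1.2, 0.1]
width: 0.0498
grip_force: 0.0
time: 29.7
ee_pos: [0.5308, -0.2589, 0.0201]
eef_rot: [0.707, 0.708, 0.0, 0.0]
ft_force: [-0.2, -0.3, 0.2]
width: 0.0505
grip_force: 0.0
```

```bash
python3 -m crank '0 0 0.05 0 0.15;0 0 0 0 0.15;0 0 0 0 -1;0 0 0 0 -1;0 0 0 0 -1;0 0 0 0 -1;0 0 0 0 -1;0 0 0 0 -1' 40;  python3 -m crank '0 0 -0.2 0 -1;0 0 -0.2 0 -1;0 0 -0.2 0 -1;0 0 -0.2 0 -1;0 0 -0.1 0 -1;0 0 0 0 -1;0 0 0 0 -1'; python3 -m crank '0.216 0.022 0 0 -1;0.216 0.022 0 0 -1;0.216 0.022 0 0 -1;0.216 0.022 0 0 -1;0.216 0.022 0 0 -1;0.216 0.022 0 0 -1;0.216 0.022 0 0 -1;0.216 0.022 0 0 -1;0.216 0.022 0 0 -1;0 0 0 -0.0147 -1'; python3 -m crank '0.216 0.023 0 0 -1;0.216 0.023 0 0 -1;0.216 0.023 0 0 -1;0 0 0 0 -1;0 0 0 0 -1;0 0 0 0 -1'
```

```text
time: 30.5
ee_pos: [0.5306, -0.2594, 0.0097]
eef_rot: [0.707, 0.707, 0.0, 0.0]
ft_force: [-0.1, 0.4, 1.6]
width: 0.0195
grip_force: 40.0
time: 31.2
ee_pos: [0.5302, -0.2594, 0.1892]
eef_rot: [0.707, 0.707, -0.0, 0.0]
ft_force: [0.8, 0.3, -1.7]
width: 0.0197
grip_force: 40.0
time: 32.2
ee_pos: [0.5677, 0.1371, 0.1882]
eef_rot: [0.695, 0.719, 0.0, -0.002]
ft_force: [-0.1, 0.5, -0.1]
width: 0.0194
grip_force: 40.0
time: 32.8
ee_pos: [0.5806, 0.2577, 0.1883]
eef_rot: [0.699, 0.715, -0.001, 0.0]
ft_force: [0.7, -1.1, -0.2]
width: 0.0197
grip_force: 40.0
```

```bash
python3 -m crank '0.02 0.003 0 0 -1;0 0 0 0 -1;0 0 0.2 0 -1;0 0 0.2 0 -1;0 0 0.2 0 -1;0 0 0 0 -1;0 0 0.05 0 -1;0 0 0.05 0 -1;0 0 0.05 0 -1;0 0 0 0 -1'; python3 -m crank '0 0 0.03 0 -1;0 0 0.03 0 -1;0 0 0.03 0 -1;0 0 0 0 -1'
```

```text
time: 33.8
ee_pos: [0.5804, 0.2635, 0.0389]
eef_rot: [0.698, 0.716, -0.0, -0.0]
ft_force: [-2.9, 0.2, -2.4]
width: 0.0194
grip_force: 40.0
time: 34.2
ee_pos: [0.5815, 0.2641, 0.0252]
eef_rot: [0.699, 0.715, 0.0, 0.001]
ft_force: [-15.3, -7.1, 35.0]
width: 0.0197
grip_force: 40.0
```

Release and lift, then move toward the pots and look there.

```bash
python3 -m crank '0 0 -0.01 0 -1;0 0 0 0 -0.08;0 0 0 0 -0.08;0 0 0 0 -0.08'; python3 -m crank '0 0 -0.1 0 -0.08;0 0 -0.2 0 -0.08;0 0 -0.2 0 -0.08;0 0 -0.2 0 -0.08;0 0 -0.2 0 -0.08;0 0 0 0 -0.08'; python3 -m crank '0 0 0 0.0147 1;-0.2 -0.02 0 0 1;-0.2 -0.02 0 0 1;-0.2 -0.02 0 0 1;-0.2 -0.02 0 0 1;-0.2 -0.02 0 0 1;-0.2 -0.02 0 0 1;-0.2 -0.02 0 0 1;0 0 0 0 1;0 0 0 0 1' 15
python3 - <<'E'
from h import *
c,p=wrist();print(p[0]);t=cams.camera('top')
def find(cam,pose,z=.05):
    H=cv2.cvtColor(cam['img'],cv2.COLOR_BGR2HSV);out=[]
    m=cv2.inRange(H,(3,165,120),(10,255,255))
    for k in blobs(m,30 if pose is None else 200):
        (u,v),r=cv2.minEnclosingCircle(k)
        q=onz(cam,(u,v),z,pose)
        if .35<q[0]<.75 and -.15<q[1]<.15:print((round(u),round(v),round(r,1)),q.round(4),cv2.contourArea(k))
find(c,p);find(t,None)
a=cv2.resize(t['img'][150:310,145:345],None,fx=2.4,fy=2.4);o=np.zeros((600,800,3),np.uint8)
o[:384,:480]=a;b=cv2.resize(c['img'][:220],None,fx=.9,fy=.9);o[390:588,:576]=b
s=cams.camera('side')['img'][235:320,210:330];o[:226,480:800]=cv2.resize(s,(320,226));cv2.imwrite('pics/p1.png',o)
E
```

```text
time: 34.6
ee_pos: [0.5813, 0.263, 0.0231]
eef_rot: [0.699, 0.715, -0.0, 0.0]
ft_force: [0.3, 0.0, 0.1]
width: 0.0355
grip_force: 0.0
time: 35.2
ee_pos: [0.5831, 0.2649, 0.2093]
eef_rot: [0.699, 0.715, 0.004, 0.001]
ft_force: [0.2, 1.2, 0.4]
width: 0.0403
grip_force: 0.0
time: 36.2
ee_pos: [0.5526, -0.0179, 0.2022]
eef_rot: [0.708, 0.706, -0.001, -0.001]
ft_force: [-0.6, 0.8, 0.4]
width: 0.0867
grip_force: 0.0
[ 0.55257112 -0.01794237  0.20216715]
(208, 146, 29.4) [0.4396 0.0251 0.05  ] 2440.5
(389, 121, 30.5) [0.6272 0.0492 0.05  ] 2715.0
```

View pics/p1.png

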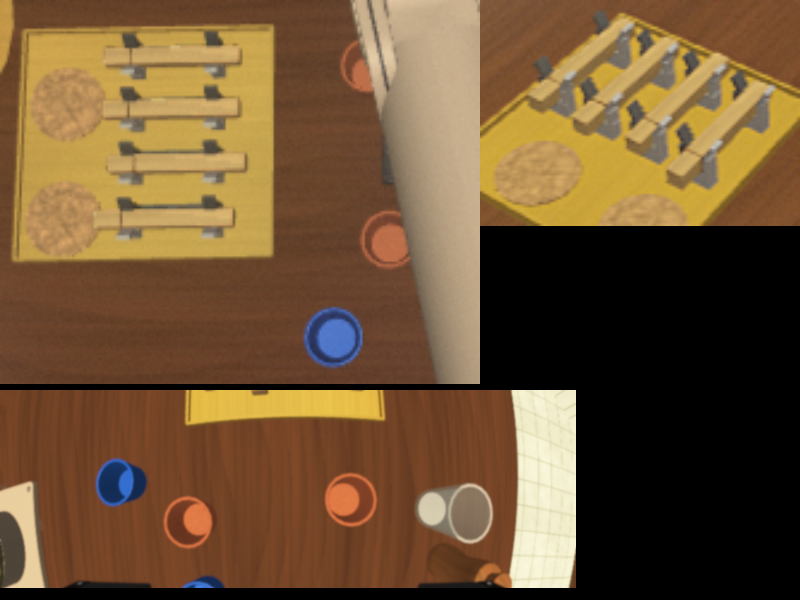

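All four clips now hold level cases with closed jaws. The pots haven't moved: (389,121) → (0.627,0.049) and (208,146) → (0.439,0.025) in the wrist view. The far pot is near the tumbler, so I'll grasp it high to keep the gripper body clear.

```bash
python3 -m crank '0.11 0.12 0 0 1;0.11 0.12 0 0 1;0.1125 0.12 0 0 1;0 0 0 0 1;0 0 0 0 1' 25; python3 -m crank '0 0 0.2 0 1;0 0 0.2 0 1;0 0 0.2 0 1;0 0 0.13 0 1;0 0 0 0 1;0 0 0 0 1;0 0 0 0 1'
```

```text
time: 36.85
ee_pos: [0.625, 0.0521, 0.2029]
eef_rot: [0.706, 0.708, -0.0, -0.001]
ft_force: [0.5, 0.2, -0.5]
width: 0.0871
grip_force: 0.0
time: 37.55
ee_pos: [0.6263, 0.05, 0.0598]
eef_rot: [0.707, 0.707, 0.001, 0.001]
ft_force: [0.1, 0.2, 0.3]
width: 0.0872
grip_force: 0.0
```

```bash
python3 -m crank '0 0 0.06 0 1;0 0 0.07 0 1;0 0 0 0 1;0 0 0 0 -1;0 0 0 0 -1;0 0 0 0 -1;0 0 0 0 -1;0 0 0 0 -1' 25; python3 -m crank '0 0 -0.1 0 -1;0 0 -0.2 0 -1;0 0 -0.2 0 -1;0 0 0 0 -1;0 0 0 0 -1'
python3 - <<'E'
from h import *
c,p=wrist();s=cams.camera('side')
for z in (.0,): print(p[0],pix(s,p[0]).round())
u,v=pix(s,p[0]).astype(int);cv2.imwrite('pics/g1.png',cv2.resize(s['img'][v-60:v+60,u-80:u+80],None,fx=3,fy=3))
E
```

```text
time: 38.35
ee_pos: [0.6256, 0.0499, 0.032]
eef_rot: [0.707, 0.707, 0.0, 0.0]
ft_force: [2.7, 0.9, 1.9]
width: 0.0608
grip_force: 25.0
time: 38.85
ee_pos: [0.6254, 0.0498, 0.1321]
eef_rot: [0.707, 0.707, 0.0, 0.001]
ft_force: [-0.4, 0.2, -2.4]
width: 0.0607
grip_force: 25.0
[0.62541712 0.04976663 0.13207929] [298. 195.]
```

View pics/g1.png

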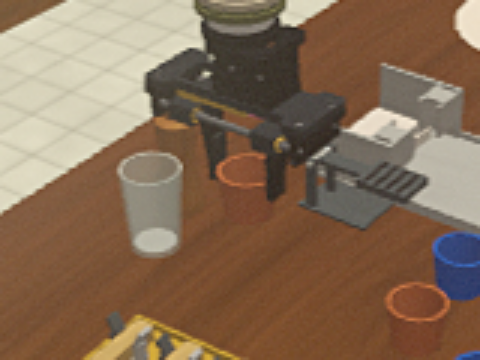

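The pot is held upright by the rim at crop (243,185). Carrying it to the far mat.

```bash
python3 -m crank '0.211 -0.0205 0 0 -1;0.211 -0.0205 0 0 -1;0.211 -0.0205 0 0 -1;0.211 -0.0205 0 0 -1;0.211 -0.0205 0 0 -1;0.211 -0.0205 0 0 -1;0.211 -0.0205 0 0 -1;0.211 -0.0205 0 0 -1;0 0 0 0 -1;0 0 0 0 -1'; python3 -m crank '0 0 0.15 0 -1;0 0 0.15 0 -1;0 0 0.08 0 -1;0 0 0.04 0 -1;0 0 0 0 -1;0 0 0 0 -1'
```

```text
time: 39.95
ee_pos: [0.5906, 0.3886, 0.1294]
eef_rot: [0.706, 0.708, -0.001, -0.0]
ft_force: [-0.6, -1.4, -1.9]
width: 0.0607
grip_force: 25.0
time: 40.55
ee_pos: [0.5928, 0.3877, 0.0488]
eef_rot: [0.707, 0.707, 0.001, 0.0]
ft_force: [-0.1, -0.1, -1.3]
width: 0.0611
grip_force: 25.0
```

```bash
python3 -m crank '0 0 0.03 0 -1;0 0 0.02 0 -1;0 0 0 0 -1;0 0 0 0 -1'; python3 -c "
from h import *
c=cams.camera('side');cv2.imwrite('pics/x.png',c['img'])"
```

```text
time: 40.95
ee_pos: [0.5926, 0.3876, 0.0379]
eef_rot: [0.707, 0.707, 0.0, 0.0]
ft_force: [1.1, -0.4, 0.6]
width: 0.0606
grip_force: 25.0
```

```bash
python3 -m crank '0 0 0.005 0 -1;0 0 0 0 0.4;0 0 0 0 1;0 0 0 0 1;0 0 0 0 1;0 0 -0.1 0 1;0 0 -0.2 0 1;0 0 -0.2 0 1;0 0 -0.2 0 1;0 0 -0.1 0 1'; python3 -m crank '-0.2188 -0.077 0 0 1;-0.2188 -0.077 0 0 1;-0.2188 -0.077 0 0 1;-0.2188 -0.077 0 0 1;-0.2188 -0.077 0 0 1;-0.2188 -0.077 0 0 1;-0.2188 -0.077 0 0 1;-0.2188 -0.077 0 0 1;-0.2188 -0.077 0 0 1;-0.2188 -0.077 0 0 1'; python3 -m crank '0 0 0 0 1;0 0 0 0 1'
python3 - <<'E'
from h import *
c,p=wrist();t=cams.camera('top')
print(p[0])
for cam,pose in((c,p),(t,None)):
    m=cv2.inRange(cv2.cvtColor(cam['img'],cv2.COLOR_BGR2HSV),(3,165,120),(10,255,255))
    for k in blobs(m,30 if pose is None else 200):
        (u,v),r=cv2.minEnclosingCircle(k);q=onz(cam,(u,v),.05,pose)
        if .35<q[0]<.75 and -.2<q[1]<.48:print((round(u),round(v),round(r,1)),q.round(4),cv2.contourArea(k))
o=np.zeros((560,700,3),np.uint8);o[:400,:500]=cv2.resize(t['img'][150:310,145:345],None,fx=2.5,fy=2.5);o[400:560,:512]=cv2.resize(c['img'][:200],(512,160));cv2.imwrite('pics/p2.png',o)
E
```

```text
time: 42.0
ee_pos: [0.5927, 0.3886, 0.2025]
eef_rot: [0.707, 0.707, 0.003, 0.0]
ft_force: [0.5, 0.0, 0.1]
width: 0.0871
grip_force: 0.0
time: 43.0
ee_pos: [0.4377, -0.0514, 0.198]
eef_rot: [0.707, 0.708, 0.0, 0.001]
ft_force: [1.6, -1.0, -0.8]
width: 0.0868
grip_force: 0.0
time: 43.2
ee_pos: [0.4384, -0.0507, 0.1977]
eef_rot: [0.708, 0.707, 0.0, 0.001]
ft_force: [-0.0, -0.2, -0.1]
width: 0.0872
grip_force: 0.0
[ 0.4384257  -0.05072558  0.19766376]
(315, 112, 31.6) [0.438  0.0244 0.05  ] 2775.0
```

View pics/p2.png

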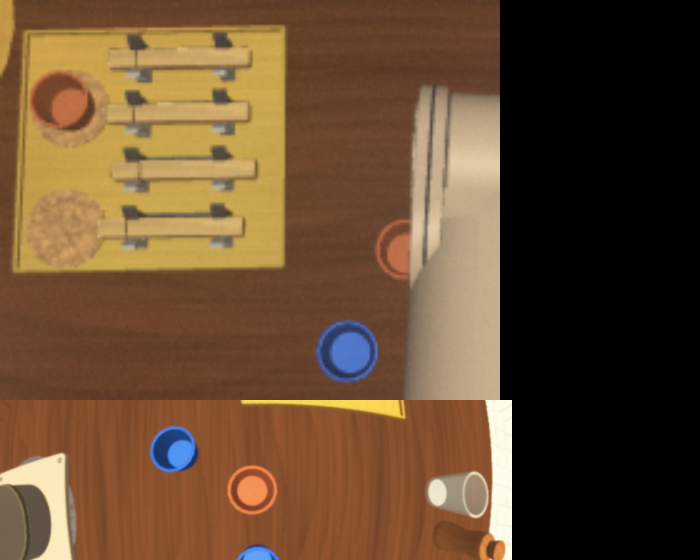

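The first pot stands on the far mat, rim at crop (62,100). The second pot is unmoved at wrist (315,112) → (0.438,0.024). Grasping it.

```bash
python3 -c "
from h import *
c=cams.camera('top');print(onz(c,(145+62/2.5,150+100/2.5),.056))"; python3 -m crank '0.125 0 0 0 1;0.125 0 0 0 1;0.1255 0 0 0 1;0 0 0 0 1;0 0 0 0 1;0 0 0.2 0 1;0 0 0.2 0 1;0 0 0.2 0 1;0 0 0.1 0 1;0 0 0 0 1' 25; python3 -m crank '0 0 0.06 0 1;0 0 0.06 0 1;0 0 0 0 1;0 0 0 0 1;0 0 0 0 -1;0 0 0 0 -1;0 0 0 0 -1;0 0 0 0 -1;0 0 0 0 -1'
```

```text
[0.58961909 0.38106659 0.056     ]
time: 44.35
ee_pos: [0.4364, 0.0245, 0.0541]
eef_rot: [0.707, 0.707, -0.001, -0.002]
ft_force: [-0.7, 0.3, 1.2]
width: 0.0874
grip_force: 0.0
time: 45.25
ee_pos: [0.4384, 0.0248, 0.0327]
eef_rot: [0.707, 0.707, -0.0, 0.0]
ft_force: [-0.9, -0.6, 3.2]
width: 0.0602
grip_force: 25.0
```

```bash
python3 -m crank '0 0 -0.1 0 -1;0 0 -0.2 0 -1;0 0 -0.2 0 -1;0 0 0 0 -1;0 0 0 0 -1'; python3 -m crank '0.2015 0.0134 0 0 -1;0.2015 0.0134 0 0 -1;0.2015 0.0134 0 0 -1;0.2015 0.0134 0 0 -1;0.2015 0.0134 0 0 -1;0.2015 0.0134 0 0 -1;0.2015 0.0134 0 0 -1;0.2015 0.0134 0 0 -1;0.2015 0.0134 0 0 -1;0 0 0 0 -1'; python3 -m crank '0 0 0 0 -1;0 0 0.15 0 -1;0 0 0.15 0 -1;0 0 0.08 0 -1;0 0 0.04 0 -1;0 0 0 0 -1;0 0 0 0 -1'
```

```text
time: 45.75
ee_pos: [0.4387, 0.0245, 0.1328]
eef_rot: [0.707, 0.707, 0.0, 0.001]
ft_force: [-0.4, 0.3, -2.5]
width: 0.0605
grip_force: 25.0
time: 46.75
ee_pos: [0.4587, 0.3933, 0.1302]
eef_rot: [0.704, 0.71, -0.001, -0.002]
ft_force: [-1.0, -0.3, -1.6]
width: 0.0606
grip_force: 25.0
time: 47.45
ee_pos: [0.4628, 0.3878, 0.0495]
eef_rot: [0.707, 0.707, 0.001, 0.0]
ft_force: [0.0, 0.7, -1.2]
width: 0.0604
grip_force: 25.0
```

```bash
python3 -m crank '0 0 0.03 0 -1;0 0 0.02 0 -1;0 0 0 0 -1;0 0 0 0 -1'
```

```text
time: 47.85
ee_pos: [0.4627, 0.3877, 0.0388]
eef_rot: [0.707, 0.707, 0.0, 0.0]
ft_force: [0.4, -0.3, 1.0]
width: 0.0604
grip_force: 25.0
```

Release, lift, back away from the tray and check everything.

```bash
python3 -m crank '0 0 0.005 0 -1;0 0 0 0 0.4;0 0 0 0 1;0 0 0 0 1;0 0 0 0 1;0 0 -0.1 0 1;0 0 -0.2 0 1;0 0 -0.2 0 1;0 0 -0.2 0 1;0 0 -0.2 0 1'; python3 -m crank '-0.22 0.01 0 0 1;-0.22 0.01 0 0 1;-0.22 0.01 0 0 1;-0.22 0.01 0 0 1;-0.22 0.01 0 0 1;-0.22 0.01 0 0 1;-0.22 0.01 0 0 1;-0.22 0.01 0 0 1;-0.22 0.01 0 0 1;0 0 0 0 1'
python3 - <<'E'
from h import *
t=cams.camera('top');s=cams.camera('side')
I=t['img'];m=cv2.inRange(cv2.cvtColor(I,cv2.COLOR_BGR2HSV),(0,150,60),(10,255,255));m[:,:150]=0;m[:,205:]=0;m[:150]=0;m[265:]=0
for k in blobs(m,100):
    (u,v),r=cv2.minEnclosingCircle(k);print((u,v,r),onz(t,(u,v),.045))
o=np.zeros((600,800,3),np.uint8);o[:345,:360]=cv2.resize(I[150:265,145:265],None,fx=3,fy=3);o[:300,370:800]=cv2.resize(s['img'][220:345,180:360],(430,300));o[350:590,:800]=cv2.resize(I[90:260,270:500],(800,590))[150:390];cv2.imwrite('pics/f.png',o)
E
```

```text
time: 48.85
ee_pos: [0.462, 0.3874, 0.219]
eef_rot: [0.707, 0.707, -0.0, 0.0]
ft_force: [0.8, 0.3, 0.3]
width: 0.0869
grip_force: 0.0
time: 49.85
ee_pos: [0.4803, -0.015, 0.2171]
eef_rot: [0.71, 0.704, -0.001, 0.0]
ft_force: [0.8, 0.9, 0.1]
width: 0.087
grip_force: 0.0
(164.74107360839844, 238.92410278320312, 11.923271179199219) [0.4630654  0.38966201 0.045     ]
(168.44094848632812, 190.0472412109375, 11.606494903564453) [0.59193056 0.38801225 0.045     ]
```

View pics/f.png

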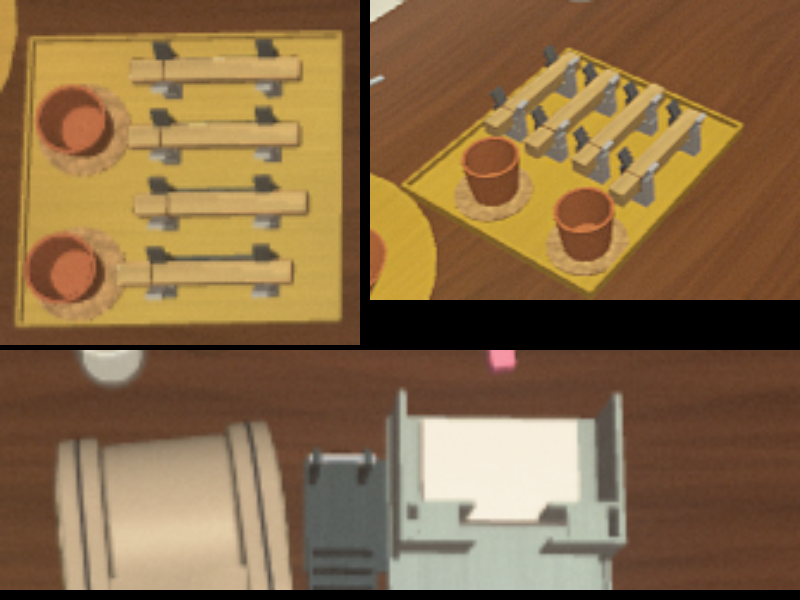

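All four cases are home, both pots stand on their mats within about 5 mm, and the magazine is empty with the pedal up. Handing in.

```bash
python3 -m crank '0 0 0 0 1;0 0 0 0 1'; python3 -c "
from bench import workorder
print(workorder.close_job())"
```

```text
time: 50.15
ee_pos: [0.4805, -0.0069, 0.2176]
eef_rot: [0.706, 0.708, 0.0, -0.0]
ft_force: [0.3, 0.4, 0.0]
width: 0.0867
grip_force: 0.0
the job is handed in; nothing more can be done
None
```

I handed the job in at about 50 s: three cases dispensed and pressed home in clips 3, 0 and 2, the fourth left in clip 1, both pots on their mats within about 5 mm, and the pedal up, all as seen in the last pictures; the hand-in returned no verdict.

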